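# Find the high spot of a loaded bentwood tray with a dial gauge

## Robot

A 6-joint arm with a two-finger parallel gripper is mounted at the origin on the work surface. World frame = base frame: x ahead of the robot, y to its left, z up, the work surface at z = 0. Lengths are in m, angles in rad, forces in N, time in s.
With the tool pointing down it reaches from about 0.4 to 0.825 m from the base axis. Payload 7 kg.
Tool frame: the origin (TCP) lies at the very end of the fingers, on their centre line; the grasp point (between the pads) lies env.hold_point_z behind it (env.hold_point_z is the distance from the TCP to the grasp point, in m); z points along the fingers, y is the line along which they close (so a half turn about z gives the same grasp; the last joint's range is limited). The gripper opens to 85 mm and grips with 20 to 120 N. Pads are 22 mm wide; open, the fingers measure 114 mm over their backs; the gripper's body (76 mm by 85 mm) begins 54 mm behind the grasp point. The pads swing forward as they close: fully open they stand 13 mm farther back than shut.
Start: joints at [-0.946, 0.359, 0.012, 0, -1.224, -0.288], TCP at [0.223, -0.637, 0.231] pointing down, gripper open.
Joint ranges: [-3.07, 3.07], [-1.43, 2.12], [-1.02, 1.25], [-3.03, 1.67], [-3.05, -0], [-3.03, 3.03]. Speed limits (rad/s): [2.39, 2.39, 3.01, 3.14, 3.14, 3.14].

## Interface

Orientations are given as a 3x3 rotation matrix whose columns are the frame's x, y, z axes.
In Python, from rig import env gives the robot as it stands. The module is installed in compiled form; this text tells all that it offers.
- The arm moves only by the tool jog_arm, never from a script. Its argument "motion" is a list that holds one entry, the list of rows, each a list of 5 numbers: the shift along the tool's x, y, z as a fraction of full scale, then the turn about the tool's z as a fraction of full scale, then the gripper command: -1 is shut, 1 is fully open, values between are in proportion. A call has 1 to 12 rows; each row is the pose to reach, as a shift and turn from the pose commanded when the call began, along the tool's axes at that moment, turning the shorter way round; what a row does not reach only later rows make up. Full scale, the value 1, is 1 m for a shift and pi rad for a turn. A row lasts 1/8 s, in which the tool goes at most 62.5 mm and 10.7 degrees, less where a joint would pass 70% of its speed; a pose out of reach is approached as far as the arm can. A call with a number of a shift or a turn outside -1 to 1 is refused whole. A call with a gripper value outside its range is refused whole. The fingers move at their own pace and stop on an object; the grip force is fixed at half the most. Time passes only in rows, so rows that repeat a pose let the fingers close. It gives the time, the measured TCP pose, the force, the opening and the grip force at its end, in the units of the state.
- env.read_state(): the state, without advancing time (a new reading comes with each control period).
- env.read_camera(name): name is "scene" or "top"; returns a dict with "image" (480x640x3 uint8, red, green, blue), "range_z" (480x640 float32, m along the optical axis (not along the pixel's ray), 0 where there is no reading), "vfov" (degrees; the focal length in pixels is half the picture's height over the tangent of half this angle, whatever the lens; pixels are square), "cx", "cy" (the principal point, pixels), "R" (3x3) and "t" (3): a world point X has camera coordinates R X + t. Camera axes: x right, y down, z forward; pixel columns grow to the right and rows downward; lengths in m; the calibration is good to about 2 mm. A picture is of the moment at which its call begins.
- env.job_done(): hands the job in; it is judged then, once.
The state is a dict: "time": time; "joint_positions": joint angles; "dq": joint speeds; "tau": joint torques, N m; "tcp_pos": TCP position; "eef_rot": TCP orientation; "ft_force": force on the tool from outside, world axes, zero at the start; "ft_torque": the same for the moment, N m; "finger_gap": finger opening in m; "grasp_force": force on a finger pad.
Only numpy, scipy, OpenCV 4.12 (cv2) and the standard library are available. Lean on these libraries where they do the work, as an engineer would, in place of code of your own. Each camera call takes 0.05 s, during which the arm holds its last target. There are 200 camera calls.

## Task

Check the run-out of the round bentwood tray on the turntable under load: stand every green weight that is on the bench upright inside the tray, push the dial gauge's carriage fully home so that its sprung plunger presses on the tray, and then crank the turntable through at least one full turn one way to find the high spot, where the plunger is pressed in furthest. Turn back or on until the high spot is at the plunger, and with it there turn the gauge's bezel until its red zero mark lies under the tip of the black pointer; leave the weights in the tray, the carriage home and the gauge reading zero at the high spot. Do not disturb the sanding block, the red flask or the lidded box.

Things in the scene. Friction and masses are not known exactly. Their poses are not given: they have to be found in the camera images.
- fixture: The run-out fixture, screwed to the bench: a plywood board 240 (x) x 470 (y) x 18 mm. Origin: centre of the board's underside, on the bench. Its +y axis runs along the gauge's slide, from the dial gauge towards the turntable, whose axis stands at y = +120 mm. Measured along that axis, the gauge's dial is at y = -112 mm plus the carriage's travel.
- tray_mid (a point): Point on the turntable's upright axis, level with the tray's inner floor (70 mm above the bench). Pale wooden tray 216 mm across outside, wall 6 mm thick, rim 32 mm above its floor; fixed on the turntable 5 mm off its axis in an unknown direction. A 26 mm thick steel boss stands in its middle and carries the crank arm, underside 64 mm above the tray floor: weights pass under it.
- crank (a point): Middle of the black crank grip, a freely spinning upright cylinder of 22 mm diameter, 36 mm tall (z 142 to 178 mm above the bench), 60 mm from the turntable's axis. The crank arm, 22 mm wide, 8 mm thick, is just below it. Grip it from above and lead it round in a circle.
- turntable (a joint): Turntable angle (rad), growing anticlockwise from above, unlimited in both directions; counts whole turns. It starts within 0.25 of 0. Stays where it is left (friction 0.06 N m).
- carriage (a joint): Travel of the gauge's carriage on its slide (m): 0 fully back, 0.050 fully home against its stop, nearest the tray; positive along the fixture's +y. A feed spring and friction hold it where it is left: it takes 2 to 5 N to push it home, about 20 N to pull it back.
- push_post (a point): Point on the axis of the blue upright post on the back of the carriage, 20 mm diameter, top 20 mm above this point (106 mm above the bench), free for at least 50 mm below its top; 75 mm behind the dial's axis. Pinch or push it to move the carriage.
- plunger (a joint): How far the plunger (brass ball tip 10 mm across, at 60 mm above the bench) is pressed in (m): 0 free, at most 0.015. Spring 1 N plus 120 N/m. With the carriage home it reads about 0.002 at the tray's low spot and 0.012 at its high spot.
- pointer (a joint): Angle of the dial's black pointer (rad), clockwise from above: 200 rad per metre of plunger travel; about 2.4 at the high spot with the carriage home. At 0 the pointer points away from the tray (fixture -y).
- bezel (a joint): Angle of the bezel with its white dial face (rad), clockwise from above, range -3.1 to 3.1. It has the same zero and direction as pointer: the gauge reads zero when both angles are equal. Friction 0.05 N m. It starts between 0.3 and 1.6.
- bezel_mid (a point): Middle of the steel bezel ring, on the dial's upright axis, 81 mm above the bench: 58 mm outside diameter, 18 mm tall (9 mm below to 9 mm above this point). Below the ring is only a 42 mm wide column for 36 mm and, on the tray side, a 12 mm thick stem 15 to 27 mm below this point. Grip the ring across its diameter from above. The ring floats +-4 mm along the slide on a spring (2 N/mm).
- pointer_tip (a point): Tip of the black pointer, 22 mm from the dial's axis.
- zero_mark (a point): Point on the red zero mark of the bezel's face, 22 mm from the dial's axis.
- weight1_mid (a point): Centre of green weight 1 (30 mm above its underside; z axis up). Body 60 mm diameter, 26 mm tall; on it a brass knob 22 mm diameter, 34 mm tall, to grip from above; 60 mm tall in all. About 450 g. It may be absent.
- weight2_mid (a point): Centre of green weight 2 (30 mm above its underside; z axis up). Body 60 mm diameter, 26 mm tall; on it a brass knob 22 mm diameter, 34 mm tall, to grip from above; 60 mm tall in all. About 450 g. It may be absent.
- weight3_mid (a point): Centre of green weight 3 (30 mm above its underside; z axis up). Body 60 mm diameter, 26 mm tall; on it a brass knob 22 mm diameter, 34 mm tall, to grip from above; 60 mm tall in all. About 450 g. It may be absent.
- sanding_block: Bystander: green and grey sanding block 100 x 65 x 38 mm lying on the bench; origin at the centre of its underside.
- flask: Bystander: red flask, 70 mm diameter, 200 mm tall, upright; origin at the centre of its underside.
- lidded_box: Bystander: round wooden box with lid, 106 mm diameter, 60 mm tall; origin at the centre of its underside.
Mind the look-alikes: they are no part of the job. Leave any brown or purple look-alike of the part that bears weight2_mid alone.

How it is judged:
By the outcome, as a careful person would: the job done as asked, in the order asked, and still so for the second after the job is handed in, with the robot touching nothing.
Of weight1, weight2, weight3 only 2 to 3 are there at a start; the rules pass over those that are not, and their reading is None.
At some moment in a run one of weight1, weight2, weight3 may be knocked a few centimetres aside while the robot is not near it.
It also fails if it takes over 208 s, if anything falls off the work surface, if the arm or the gripper's body presses on something with over 40 N, if the wrist force passes 120 N, or if a joint passes its speed limit or range.

## Working session

There is one attempt and no reset: what is moved stays moved. The work goes in short steps, Python scripts to look and compute and a tool call to move; the robot and the scene stay as the last step left them, time stands still between calls to the robot, and variables do not carry over. Pictures are saved under pics/ and viewed, at most 14 in all, crops included, and the job is handed in when it is done.

Besides the shell and the picture viewer there is one more tool, called after "Call:" by a JSON object that holds its "api" and its "payload", one argument or row to a line. jog_arm: Moves the arm, as the interface text tells. Shift numbers are shares of 1 m and turn numbers shares of pi rad, none past 1 either way. Its arguments: {"type":"object","properties":{"motion":{"type":"array","items":{"type":"array","items":{"type":"array","items":{"type":"number"}}}}},"required":["motion"]}

```bash
mkdir -p pics
cat > h.py <<'E'
import numpy as np, cv2
from rig import env
def cam(n):
    c=env.read_camera(n); c['f']=240/np.tan(np.radians(c['vfov'])/2); return c
def save(c,name): cv2.imwrite('pics/'+name,c['image'][:,:,::-1])
def ray(c,u,v,z):
    R,t=np.array(c['R']),np.array(c['t']); o=-R.T@t
    d=R.T@np.array([(u-c['cx'])/c['f'],(v-c['cy'])/c['f'],1]); return o+d*(z-o[2])/d[2]
def pix(c,X):
    p=np.array(c['R'])@np.array(X)+np.array(c['t']); return c['f']*p[0]/p[2]+c['cx'],c['f']*p[1]/p[2]+c['cy']
def cloud(c):
    v,u=np.mgrid[:480,:640]; z=c['range_z']; P=np.stack([(u-c['cx'])/c['f']*z,(v-c['cy'])/c['f']*z,z],-1)
    return (P-np.array(c['t']))@np.array(c['R'])
def st():
    s=env.read_state(); print(s['time'],np.round(s['tcp_pos'],4),np.round(s['eef_rot'],3).tolist(),np.round(s['ft_force'],1),s['finger_gap'],s['grasp_force'],np.round(s['joint_positions'],2))
E
python3 - <<'E'
from h import *
for n in('top','scene'):
    c=cam(n); save(c,n+'0.png'); print(n,c['vfov'],np.round(c['R'],3).tolist(),c['t'],c['cx'],c['cy'])
st(); print(env.hold_point_z)
E
```

```text
top 42.294132971351864 [[0.028, -1.0, 0.0], [-0.991, -0.028, -0.129], [0.129, 0.003, -0.992]] [-0.0475104   0.52885721  1.61787068] 323.1833394542189 250.71251398369623
scene 51.03681323266065 [[0.81, 0.586, -0.01], [0.493, -0.69, -0.53], [-0.317, 0.424, -0.848]] [-0.41497832 -0.23971627  1.35645486] 305.292438250841 234.06696012232385
0.1 [ 0.2229 -0.6367  0.2305] [[-0.944, -0.33, -0.001], [-0.33, 0.944, 0.001], [0.0, 0.001, -1.0]] [-0.2 -0.9  0.3] 0.08576638872884208 0.0 [-0.95  0.36  0.01 -0.   -1.22 -0.29]
0.0187
```

View pics/top0.png

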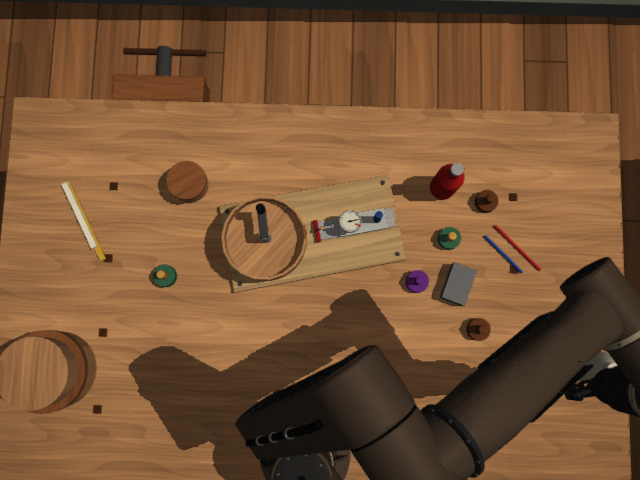

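View pics/scene0.png

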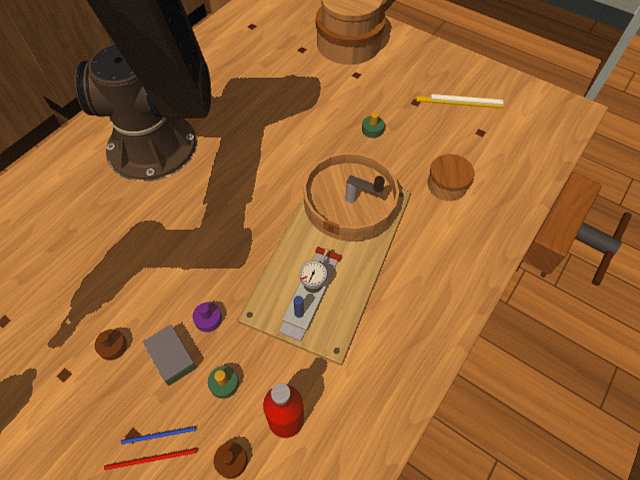

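The top view shows green weights at (450,238) and (164,275), the tray at (264,238), the dial at (349,221), the blue post at (379,216) and the crank grip at (261,208). The look-alikes are purple and brown. The scene view shows the same two weights.

```bash
cat > m.py <<'E'
from h import *
def blobs(c,lo,hi,amin=15,roi=None):
    h=cv2.cvtColor(c['image'],cv2.COLOR_RGB2HSV); m=cv2.inRange(h,np.array(lo),np.array(hi))
    n,l,s,ce=cv2.connectedComponentsWithStats(m); return [(int(s[i,4]),ce[i].round(1),s[i,:4]) for i in range(1,n) if s[i,4]>=amin]
def green(show=True):
    for n in('top','scene'):
        c=cam(n); P=cloud(c)
        h=cv2.cvtColor(c['image'],cv2.COLOR_RGB2HSV)
        m=cv2.inRange(h,np.array([60,90,30]),np.array([90,255,255]))
        k,l,s,ce=cv2.connectedComponentsWithStats(m)
        for i in range(1,k):
            if s[i,4]<60: continue
            x,y,w,hh=s[i,:4]; sub=np.zeros_like(m); sub[y-6:y+hh+6,x-6:x+w+6]=1
            q=P[(sub>0)&(P[...,2]>.018)&(l==i)&(P[...,2]<.2)]
            # knob: gold
            g=cv2.inRange(h,np.array([12,150,90]),np.array([28,255,255]))
            top=(sub>0)&(g>0)&(P[...,2]>.035)
            qt=P[top]; 
            zt=np.percentile(qt[:,2],95) if len(qt) else 0
            print(n,'green',s[i,4],ce[i].round(1),'body z',np.percentile(q[:,2],90).round(3) if len(q) else None,'knob',len(qt),np.round(zt,3),
              np.median(qt[qt[:,2]>zt-.005],0).round(4) if len(qt) else None)
E
python3 - <<'E'
from m import *
green()
for n in('top','scene'):
    c=cam(n);P=cloud(c)
    h=cv2.cvtColor(c['image'],cv2.COLOR_RGB2HSV)
    for nm,lo,hi in(('blue',[100,120,40],[125,255,255]),):
        for a,ce,b in blobs(c,lo,hi):
            print(n,nm,a,ce,ray(c,*ce,.09).round(4))
            m=np.zeros((480,640),bool); x,y,w,hh=b; m[y-2:y+hh+2,x-2:x+w+2]=1
            q=P[m&(P[...,2]>.098)&(P[...,2]<.115)]; print('  top',len(q),q.mean(0).round(4) if len(q) else '')
    # white dial
    for a,ce,b in blobs(c,[0,0,150],[179,70,255],80): print(n,'white',a,ce,ray(c,*ce,.088).round(4))
    # tray rim, z in .095-.107, near
    m=(abs(P[...,2]-.102)<.004)
    q=P[m]; q=q[(q[:,0]>.3)&(q[:,0]<.75)&(q[:,1]>-.05)&(q[:,1]<.25)]
    A=np.c_[2*q[:,:2],np.ones(len(q))]; s=np.linalg.lstsq(A,(q[:,:2]**2).sum(1),rcond=None)[0]
    print('rim',len(q),s[:2].round(4),np.sqrt(s[2]+s[0]**2+s[1]**2).round(4))
    q=P[(P[...,2]>.172)&(P[...,2]<.186)]; q=q[(q[:,0]>.4)&(q[:,0]<.75)&(q[:,1]>-.05)&(q[:,1]<.25)]; print('grip',len(q),q.mean(0).round(4) if len(q) else '')
c=cam('top')
# board screws
for u,v in[(383,183),(397,254),(240,283)]: print(ray(c,u,v,.02).round(4))
for n,u,v in(('top',349,221),('scene',313,275)):
    c=cam(n); p=c['image'][v-24:v+24,u-32:u+32]; cv2.imwrite(f'pics/d_{n}.png',cv2.resize(p[:,:,::-1],None,fx=8,fy=8,interpolation=cv2.INTER_CUBIC))
E
```

```text
top green 264 [448.2 238.5] body z 0.03 knob 49 0.064 [ 0.5778 -0.3726  0.061 ]
top green 280 [165.3 275.8] body z 0.031 knob 63 0.064 [0.4535 0.3884 0.0623]
top blue 39 [378.3 215. ] [ 0.6201 -0.173   0.09  ]
  top 45 [ 0.6193 -0.1735  0.1052]
top blue 110 [502.8 253.8] [ 0.5277 -0.4946  0.09  ]
  top 0 
top white 423 [ 78.7 215.2] [0.598  0.6039 0.088 ]
top white 749 [365.7 220.7] [ 0.6045 -0.1407  0.088 ]
rim 478 [0.5523 0.1198] 0.1046
grip 56 [0.6148 0.1249 0.1774]
scene blue 41 [297.5 300.4] [ 0.6167 -0.1693  0.09  ]
  top 85 [ 0.6227 -0.1746  0.105 ]
scene blue 268 [157.4 435. ] [ 0.5696 -0.5186  0.09  ]
  top 0 
scene white 313 [466.5  99.2] [0.6353 0.5497 0.088 ]
scene white 521 [314.  270.8] [ 0.6042 -0.0943  0.088 ]
scene white 889 [299.4 314.3] [ 0.637  -0.1906  0.088 ]
scene white 285 [280.  392.8] [ 0.6991 -0.3351  0.088 ]
rim 838 [0.5548 0.1192] 0.1035
grip 76 [0.6187 0.1233 0.1773]
[ 0.7224 -0.1903  0.02  ]
[ 0.5285 -0.2309  0.02  ]
[0.4388 0.1868 0.02  ]
```

Call:
{"api": "jog_arm", "payload": {
  "motion": [
    [[-0.422,0.132,0.08,-0.244,1],[-0.422,0.132,0.08,-0.244,1],[-0.422,0.132,0.08,-0.244,1],[-0.422,0.132,0.08,-0.244,1],[-0.422,0.132,0.08,-0.244,1],[-0.422,0.132,0.08,-0.244,1],[-0.422,0.132,0.08,-0.244,1],[-0.422,0.132,0.08,-0.244,1],[-0.422,0.132,0.08,-0.244,1],[-0.422,0.132,0.13,-0.244,1],[-0.422,0.132,0.17,-0.244,1],[-0.422,0.132,0.2,-0.244,1]]
  ]
}}

```text
time: 1.95
tcp_pos: [0.5758, -0.3743, 0.0303]
eef_rot: [[-0.452, -0.892, -0.001], [-0.892, 0.452, 0.0], [0.0, 0.001, -1.0]]
ft_force: [-0.3, 0.4, 0.4]
finger_gap: 0.0854
grasp_force: 0.0
```

```bash
cat >> h.py <<'E'
def go(x,y,z,yaw=None,p=None):
    "print shift/turn to TCP target; yaw = world angle (deg) of tool y"
    s=env.read_state(); R=np.array(s['eef_rot']); d=R.T@(np.array([x,y,z])-np.array(s['tcp_pos']))
    cur=np.degrees(np.arctan2(R[1,1],R[0,1])); tw=0
    if yaw is not None: tw=-((yaw-cur+90)%180-90)/180
    print('go',d.round(4),'turn',round(tw,4),'cur yaw',cur.round(1))
E
python3 - <<'E'
from m import *
st(); go(.578,-.373,.030); green()
E
```

```text
1.95 [ 0.5758 -0.3743  0.0303] [[-0.452, -0.892, -0.001], [-0.892, 0.452, 0.0], [0.0, 0.001, -1.0]] [-0.3  0.4  0.4] 0.0853946114860776 0.0 [-0.29  0.55 -0.18 -0.   -0.84 -0.18]
go [-0.0021 -0.0013  0.0003] turn 0 cur yaw 153.1
top green 120 [442.6 237.1] body z 0.03 knob 0 0 None
top green 280 [165.3 275.8] body z 0.032 knob 65 0.067 [0.4504 0.3896 0.0644]
scene green 146 [372. 125.] body z 0.029 knob 93 0.063 [0.4571 0.3882 0.0607]
```

Call:
{"api": "jog_arm", "payload": {
  "motion": [
    [[-0.002,-0.001,0,0,-1],[-0.002,-0.001,0,0,-1],[-0.002,-0.001,0,0,-1],[-0.002,-0.001,0,0,-1],[-0.002,-0.001,0,0,-1],[-0.002,-0.001,0,0,-1],[-0.002,-0.001,-0.05,0,-1],[-0.002,-0.001,-0.1,0,-1],[-0.002,-0.001,-0.15,0,-1],[-0.002,-0.001,-0.2,0,-1],[-0.002,-0.001,-0.2,0,-1]]
  ]
}}

```text
time: 3.42
tcp_pos: [0.5812, -0.3724, 0.2362]
eef_rot: [[-0.45, -0.893, 0.007], [-0.893, 0.45, -0.003], [-0.001, -0.008, -1.0]]
ft_force: [-0.1, 0.7, -5.6]
finger_gap: 0.02
grasp_force: 60.5
```

Run:
```python
from m import *
st(); go(.530,.066,.200); go(.530,.066,.102);green()
c=cam('scene');save(c,'s1.png')
```

```text
3.425 [ 0.5812 -0.3724  0.2362] [[-0.45, -0.893, 0.007], [-0.893, 0.45, -0.003], [-0.001, -0.008, -1.0]] [-0.1  0.7 -5.6] 0.01998696234190444 60.487300157547 [-0.29  0.38  0.05  0.   -1.24 -0.18]
go [-0.3684  0.2434  0.0345] turn 0 cur yaw 153.2
go [-0.3683  0.2442  0.1325] turn 0 cur yaw 153.2
top green 134 [459.5 222.3] body z None knob 0 0 None
top green 277 [165.3 275.8] body z 0.031 knob 64 0.067 [0.4529 0.3874 0.0647]
scene green 165 [372.5 125.3] body z 0.029 knob 103 0.615 [ 0.6961 -0.1384  0.6244]
scene green 86 [191.1 352.2] body z None knob 1 0.325 [ 0.5905 -0.396   0.3245]
```

View pics/s1.png

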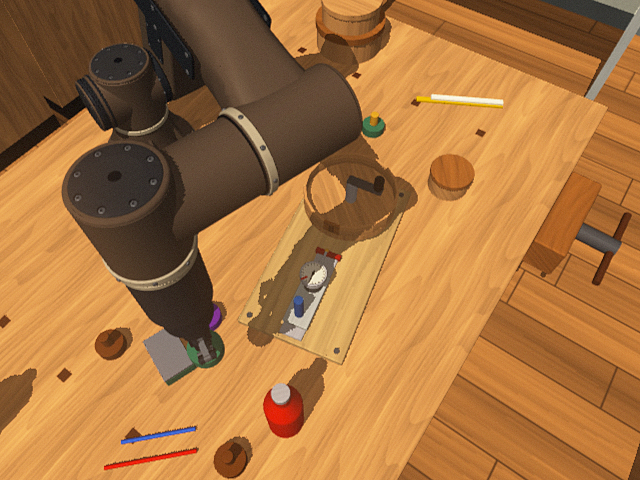

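The weight is held at (205,350), and everything else is undisturbed.

Call:
{"api": "jog_arm", "payload": {
  "motion": [
    [[-0.368,0.243,0,0,-1],[-0.368,0.243,0,0,-1],[-0.368,0.243,0,0,-1],[-0.368,0.243,0,0,-1],[-0.368,0.243,0,0,-1],[-0.368,0.243,0,0,-1],[-0.368,0.243,0,0,-1],[-0.368,0.243,0,0,-1],[-0.368,0.243,0,0,-1],[-0.368,0.244,0.05,0,-1],[-0.368,0.244,0.09,0,-1],[-0.368,0.244,0.09,0,-1]]
  ]
}}

```text
time: 5.08
tcp_pos: [0.5249, 0.0642, 0.1379]
eef_rot: [[-0.453, -0.892, -0.008], [-0.892, 0.453, -0.003], [0.006, 0.005, -1.0]]
ft_force: [0.9, -1.2, -4.9]
finger_gap: 0.02
grasp_force: 60.4
```

Run:
```python
from m import *
st(); go(.530,.066,.101)
```

```text
5.075 [0.5249 0.0642 0.1379] [[-0.453, -0.892, -0.008], [-0.892, 0.453, -0.003], [0.006, 0.005, -1.0]] [ 0.9 -1.2 -4.9] 0.019977229548610358 60.36938667297363 [ 0.49  0.21 -0.43 -0.   -0.94 -0.96]
go [-0.0042 -0.0039  0.0369] turn 0 cur yaw 153.1
```

Call:
{"api": "jog_arm", "payload": {
  "motion": [
    [[-0.002,-0.002,0.03,0,-1],[-0.002,-0.002,0.036,0,-1],[-0.002,-0.002,0.039,0,-1],[-0.002,-0.002,0.041,0,-1],[-0.002,-0.002,0.041,0,-1]]
  ]
}}

```text
time: 5.7
tcp_pos: [0.5312, 0.0672, 0.103]
eef_rot: [[-0.45, -0.893, 0.003], [-0.893, 0.45, -0.0], [-0.001, -0.002, -1.0]]
ft_force: [-3.2, -3.6, 6.8]
finger_gap: 0.0201
grasp_force: 62.3
```

Run:
```python
from m import *
st(); go(.530,.066,.101)
```

```text
5.7 [0.5312 0.0672 0.103 ] [[-0.45, -0.893, 0.003], [-0.893, 0.45, -0.0], [-0.001, -0.002, -1.0]] [-3.2 -3.6  6.8] 0.020078548397262485 62.29548454284668 [ 0.49  0.25 -0.47  0.   -0.85 -0.96]
go [0.0016 0.0005 0.002 ] turn 0 cur yaw 153.3
```

Call:
{"api": "jog_arm", "payload": {
  "motion": [
    [[0,0,0,0,0.2],[0,0,0,0,0.2],[0,0,0,0,0.2],[0,0,0,0,0.2],[0,0,-0.04,0,0.2],[0,0,-0.08,0,0.2],[0,0,-0.14,0,0.2],[0,0.05,-0.14,0,1],[-0.1,0.1,-0.14,0,1],[-0.15,0.1,-0.14,0,1],[-0.18,0.1,-0.14,0,1],[-0.18,0.1,-0.14,0,1]]
  ]
}}

```text
time: 7.2
tcp_pos: [0.5226, 0.2769, 0.2389]
eef_rot: [[-0.448, -0.894, -0.001], [-0.894, 0.448, -0.001], [0.001, 0.0, -1.0]]
ft_force: [-0.3, -0.7, -1.1]
finger_gap: 0.0858
grasp_force: 0.0
```

Run:
```python
from m import *
st(); green(); go(.4535,.3884,.1,43);go(.4535,.3884,.03,43)
c=cam('top');save(c,'t2.png')
```

```text
7.2 [0.5226 0.2769 0.2389] [[-0.448, -0.894, -0.001], [-0.894, 0.448, -0.001], [0.001, 0.0, -1.0]] [-0.3 -0.7 -1.1] 0.08578820462416549 0.0 [ 0.82  0.22 -0.17  0.   -1.19 -1.28]
top green 298 [285.  248.3] body z 0.1 knob 60 0.135 [0.5285 0.0655 0.1328]
top green 285 [165.4 275.6] body z 0.032 knob 61 0.065 [0.453  0.3882 0.0634]
scene green 121 [373.  124.3] body z 0.03 knob 87 0.064 [0.4563 0.3878 0.0614]
go [-0.0718  0.1123  0.1393] turn -0.3873 cur yaw 153.3
go [-0.0719  0.1123  0.2093] turn -0.3873 cur yaw 153.3
```

View pics/t2.png

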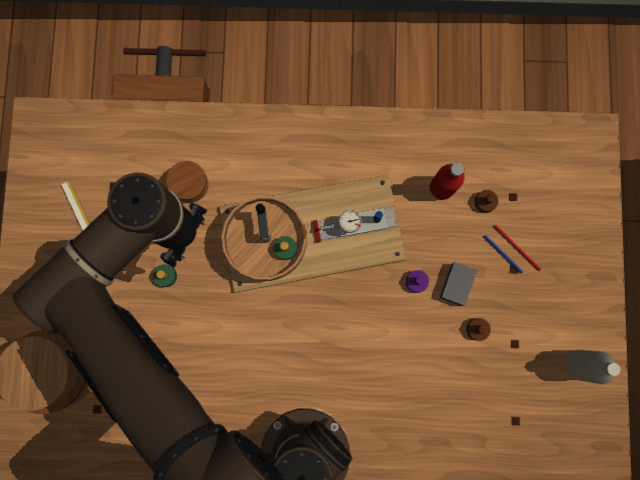

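The first weight stands in the tray at (285,248), the second is at (165,275), and there is no third.

Call:
{"api": "jog_arm", "payload": {
  "motion": [
    [[-0.072,0.111,0.1,-0.387,1],[-0.072,0.111,0.13,-0.387,1],[-0.072,0.111,0.13,-0.387,1],[-0.072,0.111,0.13,-0.387,1],[-0.072,0.111,0.13,-0.387,1],[-0.072,0.111,0.13,-0.387,1],[-0.072,0.111,0.13,-0.387,1],[-0.072,0.111,0.13,-0.387,1],[-0.072,0.111,0.17,-0.387,1],[-0.072,0.111,0.2,-0.387,1],[-0.072,0.111,0.208,-0.387,1],[-0.072,0.111,0.208,-0.387,1]]
  ]
}}

```text
time: 8.85
tcp_pos: [0.4556, 0.3875, 0.0326]
eef_rot: [[0.68, -0.734, 0.0], [-0.734, -0.68, -0.0], [0.0, 0.0, -1.0]]
ft_force: [0.5, -0.4, 0.8]
finger_gap: 0.0853
grasp_force: 0.0
```

Run:
```python
from m import *
st(); green(); go(.454,.388,.03,43)
```

```text
8.85 [0.4556 0.3875 0.0326] [[0.68, -0.734, 0.0], [-0.734, -0.68, -0.0], [0.0, 0.0, -1.0]] [ 0.5 -0.4  0.8] 0.08532864168046214 0.0 [ 1.03  0.43 -0.39  0.   -0.75 -0.28]
top green 298 [285.  248.3] body z 0.1 knob 63 0.135 [0.5267 0.0676 0.1323]
top green 107 [170.5 272.7] body z 0.034 knob 0 0 None
scene green 130 [372.9 125.3] body z 0.029 knob 88 0.063 [0.4573 0.388  0.0605]
go [-0.0011  0.0017  0.0036] turn -0.0008 cur yaw -137.1
```

Call:
{"api": "jog_arm", "payload": {
  "motion": [
    [[0,0,0,0,-1],[0,0,0,0,-1],[0,0,0,0,-1],[0,0,0,0,-1],[0,0,0,0,-1],[0,0,-0.05,0,-1],[0,0,-0.1,0,-1],[0,0,-0.15,0,-1],[0,0,-0.2,0,-1],[0.05,0.025,-0.2,0,-1],[0.1,0.05,-0.2,0,-1],[0.1,0.05,-0.2,0,-1]]
  ]
}}

```text
time: 10.45
tcp_pos: [0.4863, 0.2767, 0.2314]
eef_rot: [[0.678, -0.735, -0.002], [-0.735, -0.678, -0.002], [-0.0, 0.003, -1.0]]
ft_force: [-0.2, 0.3, -4.4]
finger_gap: 0.0203
grasp_force: 60.1
```

Run:
```python
from m import *
st(); go(.518,.155,.14);go(.518,.155,.102)
```

```text
10.45 [0.4863 0.2767 0.2314] [[0.678, -0.735, -0.002], [-0.735, -0.678, -0.002], [-0.0, 0.003, -1.0]] [-0.2  0.3 -4.4] 0.020269805143723375 60.116976499557495 [ 0.87  0.17 -0.24 -0.   -1.16 -0.12]
go [0.111  0.0589 0.0915] turn 0 cur yaw -137.3
go [0.111  0.0588 0.1295] turn 0 cur yaw -137.3
```

Call:
{"api": "jog_arm", "payload": {
  "motion": [
    [[0.05,0.03,0,0,-1],[0.1,0.055,0,0,-1],[0.111,0.059,0,0,-1],[0.111,0.059,0.04,0,-1],[0.111,0.059,0.08,0,-1],[0.111,0.059,0.11,0,-1],[0.111,0.059,0.122,0,-1],[0.111,0.059,0.127,0,-1],[0.111,0.059,0.13,0,-1],[0.111,0.059,0.13,0,-1]]
  ]
}}

```text
time: 11.7
tcp_pos: [0.5196, 0.1593, 0.1031]
eef_rot: [[0.681, -0.733, 0.001], [-0.733, -0.681, 0.001], [0.0, -0.002, -1.0]]
ft_force: [-1.7, 0.0, -3.8]
finger_gap: 0.0203
grasp_force: 60.4
```

Run:
```python
from m import *
st()
```

```text
11.7 [0.5196 0.1593 0.1031] [[0.681, -0.733, 0.001], [-0.733, -0.681, 0.001], [0.0, -0.002, -1.0]] [-1.7  0.  -3.8] 0.02031523239244824 60.38208246231079 [ 0.66  0.26 -0.45  0.   -0.86  0.09]
```

Call:
{"api": "jog_arm", "payload": {
  "motion": [
    [[0,0,0.002,0,-1],[0,0,0.003,0,-1],[0,0,0.002,0,0.2],[0,0,0.002,0,0.2],[0,0,0.002,0,0.2],[0,0,0.002,0,0.2],[0,0,-0.05,0,0.2],[0,0,-0.1,0,0.2],[0,0,-0.15,0,0.2],[0.06,0.03,-0.15,0.06,1],[0.12,0.06,-0.15,0.12,1],[0.18,0.09,-0.15,0.172,1]]
  ]
}}

```text
time: 13.2
tcp_pos: [0.5721, -0.0226, 0.2525]
eef_rot: [[0.202, -0.979, 0.001], [-0.979, -0.202, 0.0], [-0.0, -0.001, -1.0]]
ft_force: [0.3, 1.0, 0.2]
finger_gap: 0.0851
grasp_force: 0.0
```

Run:
```python
from m import *
st(); green(); go(.621,-.174,.15,12)
c=cam('top');save(c,'t3.png')
for n in('top','scene'):
    c=cam(n);P=cloud(c)
    for a,ce,b in blobs(c,[100,120,40],[125,255,255]):
            m=np.zeros((480,640),bool); x,y,w,hh=b; m[y-2:y+hh+2,x-2:x+w+2]=1
            q=P[m&(P[...,2]>.098)&(P[...,2]<.115)]; print('  post',len(q),q.mean(0).round(4) if len(q) else '')
```

```text
13.2 [ 0.5721 -0.0226  0.2525] [[0.202, -0.979, 0.001], [-0.979, -0.202, 0.0], [-0.0, -0.001, -1.0]] [0.3 1.  0.2] 0.08508507587254677 0.0 [ 0.3   0.18 -0.19  0.   -1.21 -0.1 ]
top green 298 [284.9 248.4] body z 0.1 knob 54 0.134 [0.5286 0.0682 0.1319]
top green 172 [252.3 250.9] body z 0.1 knob 33 0.678 [0.4414 0.0932 0.678 ]
go [ 0.1547 -0.0187  0.1018] turn -0.0034 cur yaw -168.6
  post 48 [ 0.6191 -0.173   0.1048]
  post 0 
  post 82 [ 0.6228 -0.1744  0.1053]
  post 0
```

Call:
{"api": "jog_arm", "payload": {
  "motion": [
    [[0.06,-0.019,0,0,1],[0.12,-0.019,0,0,1],[0.155,-0.019,0,0,1],[0.155,-0.019,0.05,0,1],[0.155,-0.019,0.1,0,1],[0.155,-0.019,0.14,0,1],[0.155,-0.019,0.175,0,1],[0.155,-0.019,0.175,0,1],[0.155,-0.019,0.175,0,1]]
  ]
}}

```text
time: 14.58
tcp_pos: [0.6235, -0.1679, 0.0788]
eef_rot: [[0.209, -0.978, 0.002], [-0.978, -0.209, -0.0], [0.001, -0.001, -1.0]]
ft_force: [0.0, -0.3, 0.8]
finger_gap: 0.0856
grasp_force: 0.0
```

Call:
{"api": "jog_arm", "payload": {
  "motion": [
    [[0,0,0,0,-1],[0,0,0,0,-1],[0,0,0,0,-1],[0,0,0,0,-1],[0,0,0,0,-1],[0,0,0,0,-1],[-0.01,0,0,0,-1],[-0.02,0,0,0,-1],[-0.025,0,0,0,-1],[-0.025,0,0,0,-1]]
  ]
}}

```text
time: 15.82
tcp_pos: [0.6146, -0.1449, 0.0778]
eef_rot: [[0.206, -0.979, -0.004], [-0.979, -0.206, -0.001], [-0.0, 0.004, -1.0]]
ft_force: [-8.7, -0.2, 9.0]
finger_gap: 0.0181
grasp_force: 58.8
```

Run:
```python
from m import *
st()
```

```text
15.825 [ 0.6146 -0.1449  0.0778] [[0.206, -0.979, -0.004], [-0.979, -0.206, -0.001], [-0.0, 0.004, -1.0]] [-8.7 -0.2  9. ] 0.018062893010568543 58.75929415225983 [ 0.08  0.42 -0.27  0.   -0.88  0.13]
```

Call:
{"api": "jog_arm", "payload": {
  "motion": [
    [[-0.004,0.002,0,0,-1],[-0.008,0.003,0,0,-1],[-0.01,0.003,0,0,-1],[-0.01,0.003,0,0,-1]]
  ]
}}

```text
time: 16.32
tcp_pos: [0.6124, -0.1349, 0.0778]
eef_rot: [[0.207, -0.978, 0.0], [-0.978, -0.207, -0.0], [0.0, -0.0, -1.0]]
ft_force: [-1.8, -1.0, 6.0]
finger_gap: 0.0183
grasp_force: 59.0
```

Call:
{"api": "jog_arm", "payload": {
  "motion": [
    [[-0.003,0,0,0,-1],[-0.005,0,0,0,-1],[-0.005,0,0,0,-1],[-0.005,0,0,0,-1]]
  ]
}}

```text
time: 16.82
tcp_pos: [0.6114, -0.1303, 0.0778]
eef_rot: [[0.207, -0.978, 0.0], [-0.978, -0.207, -0.0], [0.0, -0.0, -1.0]]
ft_force: [-1.8, -2.6, 5.1]
finger_gap: 0.0183
grasp_force: 59.0
```

Run:
```python
from m import *
st()
c=cam('scene');save(c,'s3.png')
```

```text
16.825 [ 0.6114 -0.1303  0.0778] [[0.207, -0.978, 0.0], [-0.978, -0.207, -0.0], [0.0, -0.0, -1.0]] [-1.8 -2.6  5.1] 0.018299251445016953 58.98951172828674 [ 0.1   0.41 -0.29  0.   -0.87  0.11]
```

View pics/s3.png

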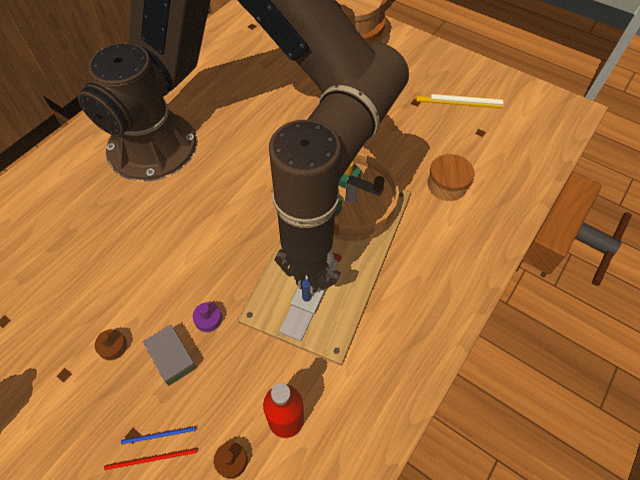

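The post is still gripped at (306,290), and the push force is small. I'll keep pushing until it reaches the stop.

Call:
{"api": "jog_arm", "payload": {
  "motion": [
    [[-0.003,0,0,0,-1],[-0.005,0,0,0,-1],[-0.005,0,0,0,-1],[-0.005,0,0,0,-1]]
  ]
}}

```text
time: 17.38
tcp_pos: [0.6113, -0.1299, 0.0779]
eef_rot: [[0.206, -0.978, 0.001], [-0.978, -0.206, -0.005], [0.005, -0.0, -1.0]]
ft_force: [6.1, -27.2, -2.8]
finger_gap: 0.0179
grasp_force: 58.7
```

Call:
{"api": "jog_arm", "payload": {
  "motion": [
    [[-0.002,0,0,0,-1],[-0.003,0,0,0,-1],[-0.003,0,0,0,-1],[-0.003,0,0,0,-1]]
  ]
}}

```text
time: 17.88
tcp_pos: [0.6113, -0.1297, 0.0779]
eef_rot: [[0.206, -0.979, 0.002], [-0.978, -0.206, -0.008], [0.008, -0.0, -1.0]]
ft_force: [10.7, -43.7, -7.2]
finger_gap: 0.0182
grasp_force: 58.7
```

Fully home. I'll relieve the pressure, release and lift.

Call:
{"api": "jog_arm", "payload": {
  "motion": [
    [[0.004,0,0,0,-1],[0.007,0,0,0,-1],[0.007,0,0,0,-1],[0.007,0,0,0,1],[0.007,0,0,0,1],[0.007,0,0,0,1],[0.007,0,0,0,1],[0.007,0,-0.05,0,1],[0.007,0,-0.1,0,1],[0.007,0,-0.15,0,1],[0.06,0.02,-0.15,0,1],[0.12,0.05,-0.15,0,1]]
  ]
}}

```text
time: 19.38
tcp_pos: [0.587, -0.246, 0.2283]
eef_rot: [[0.209, -0.978, 0.002], [-0.978, -0.209, 0.0], [0.0, -0.002, -1.0]]
ft_force: [0.7, -0.0, -0.2]
finger_gap: 0.0854
grasp_force: 0.0
```

Run:
```python
from m import *
st(); green()
for n in('top','scene'):
    c=cam(n);P=cloud(c)
    for a,ce,b in blobs(c,[100,120,40],[125,255,255]):
            m=np.zeros((480,640),bool); x,y,w,hh=b; m[y-2:y+hh+2,x-2:x+w+2]=1
            q=P[m&(P[...,2]>.098)&(P[...,2]<.115)]; print('  post',len(q),q.mean(0).round(4) if len(q) else '')
    q=P[(P[...,2]>.172)&(P[...,2]<.186)]; q=q[(q[:,0]>.4)&(q[:,0]<.75)&(q[:,1]>0)&(q[:,1]<.25)]; print('grip',len(q),q.mean(0).round(4) if len(q) else '')
    save(c,n+'4.png')
c=cam('top');D=np.array([.5806,-.0018])+np.array([-.2095,.978])*(-.062);print(D,pix(c,[*D,.09]))
u,v=map(int,pix(c,[*D,.09]));a=c['image'][v-22:v+22,u-26:u+26]
c=cam('scene');u,v=map(int,pix(c,[*D,.09]));print(u,v);b=c['image'][v-22:v+22,u-26:u+26]
cv2.imwrite('pics/dial4.png',cv2.resize(np.hstack([a,b])[:,:,::-1],None,fx=7,fy=7,interpolation=cv2.INTER_CUBIC))
```

```text
19.375 [ 0.587  -0.246   0.2283] [[0.209, -0.978, 0.002], [-0.978, -0.209, 0.0], [0.0, -0.002, -1.0]] [ 0.7 -0.  -0.2] 0.08539693444827169 0.0 [-0.09  0.3  -0.08 -0.   -1.19  0.3 ]
top green 242 [283.3 248.7] body z 0.1 knob 42 0.135 [0.5267 0.0656 0.1315]
top green 296 [248.  251.5] body z 0.101 knob 68 0.134 [0.5185 0.1625 0.132 ]
scene green 94 [340.3 172.4] body z 0.099 knob 370 0.132 [0.5203 0.1588 0.1306]
  post 45 [ 0.6107 -0.1338  0.1057]
  post 0 
grip 57 [0.6146 0.1249 0.1771]
  post 77 [ 0.6141 -0.1357  0.1049]
  post 0 
grip 73 [0.6187 0.1226 0.1773]
[ 0.593589 -0.062436] (np.float64(335.408636586094), np.float64(223.8827294074918))
318 256
```

View pics/dial4.png

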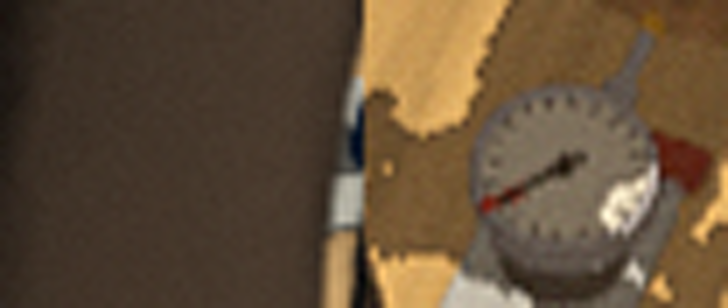

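The scene crop shows the dial clearly, with pointer and red mark both towards the lower left. Next I'll grip the crank.

Call:
{"api": "jog_arm", "payload": {
  "motion": [
    [[-0.06,-0.02,-0.02,0,1],[-0.12,-0.04,-0.02,0,1],[-0.18,-0.06,-0.02,0,1],[-0.24,-0.08,-0.02,0,1],[-0.3,-0.1,-0.02,0,1],[-0.356,-0.106,-0.02,0,1],[-0.356,-0.106,-0.02,0,1],[-0.356,-0.106,0.02,0,1],[-0.356,-0.106,0.06,0,1],[-0.356,-0.106,0.077,0,1],[-0.356,-0.106,0.077,0,1],[-0.356,-0.106,0.077,0,1]]
  ]
}}

```text
time: 21.18
tcp_pos: [0.6177, 0.1248, 0.152]
eef_rot: [[0.207, -0.978, 0.002], [-0.978, -0.207, 0.001], [-0.0, -0.002, -1.0]]
ft_force: [-0.0, -0.1, 0.8]
finger_gap: 0.0849
grasp_force: 0.0
```

Call:
{"api": "jog_arm", "payload": {
  "motion": [
    [[0,0,0,0,-1],[0,0,0,0,-1],[0,0,0,0,-1],[0,0,0,0,-1],[0,0,0,0,-1],[0,0,0,0,-1]]
  ]
}}

```text
time: 21.92
tcp_pos: [0.6169, 0.1245, 0.1508]
eef_rot: [[0.207, -0.978, 0.001], [-0.978, -0.207, 0.0], [0.0, -0.001, -1.0]]
ft_force: [-1.7, -0.4, 5.9]
finger_gap: 0.0202
grasp_force: 58.8
```

```bash
cat > dial.py <<'E'
from m import *
d=np.array([-.2095,.978]); 
C=np.array([.5955,-.0613])  # dial axis, home (between estimates)
def ring(c,X,r,z,n=180):
    # sample points at gauge angle a (clockwise from above, 0 = -d)
    a=np.arange(n)*2*np.pi/n; b=np.arctan2(-d[1],-d[0])-a
    return a,[pix(c,[X[0]+r*np.cos(t),X[1]+r*np.sin(t),z]) for t in b]
def centre(c):
    # steel ring: use depth points at ring top height
    P=cloud(c); m=(P[...,2]>.083)&(P[...,2]<.096)&(np.hypot(P[...,0]-C[0],P[...,1]-C[1])<.034)
    q=P[m][:,:2]; (x,y),r=cv2.minEnclosingCircle(q.astype(np.float32)); return np.array([x,y]),r,q.mean(0),len(q)
def view(c,name):
    # rectified top-down dial view: 400 px = 80mm; up = +d (towards tray)
    n=400;s=.08/n; X,Y=np.meshgrid((np.arange(n)-n/2)*s,-(np.arange(n)-n/2)*s)
    ex=np.array([d[1],-d[0]])
    W=np.stack([C[0]+X*ex[0]+Y*d[0],C[1]+X*ex[1]+Y*d[1],np.full_like(X,.090)],-1)
    p=W@np.array(c['R']).T+np.array(c['t'])
    mx=(c['f']*p[...,0]/p[...,2]+c['cx']).astype(np.float32);my=(c['f']*p[...,1]/p[...,2]+c['cy']).astype(np.float32)
    im=cv2.remap(c['image'],mx,my,cv2.INTER_CUBIC)[:,:,::-1]
    if name: cv2.imwrite('pics/'+name,im)
    return im
E
python3 - <<'E'
from dial import *
st()
v=[]
for n in('scene','top'):
    c=cam(n); print(n,centre(c)); v.append(view(c,None))
cv2.imwrite('pics/v5.png',np.hstack(v))
E
```

```text
21.925 [0.6169 0.1245 0.1508] [[0.207, -0.978, 0.001], [-0.978, -0.207, 0.0], [0.0, -0.001, -1.0]] [-1.7 -0.4  5.9] 0.020193878703867633 58.79164040554315 [ 0.51  0.34 -0.2   0.   -1.02 -0.3 ]
scene (array([ 0.59823149, -0.06102426]), 0.029700465500354767, array([ 0.59786155, -0.061714  ]), 527)
top (array([ 0.59505719, -0.06068942]), 0.029475461691617966, array([ 0.59485739, -0.06107294]), 327)
```

View pics/v5.png

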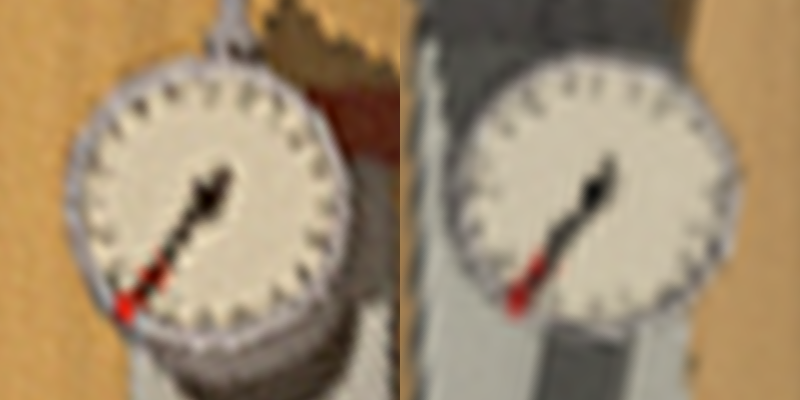

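Both rectified views show the pointer almost over the red mark at lower left, about 0.66 rad. Now I'll crank anticlockwise in 60° steps and read the pointer after each.

```bash
cat >> dial.py <<'E'
T=np.array([.557,.116])
def angs(n='scene'):
    global C
    c=cam(n); C0=C; q=centre(c); C=q[0]; im=view(c,None); C=C0
    y,x=np.mgrid[:400,:400]; x=(x-200)*.2; y=(y-200)*.2; r=np.hypot(x,y)  # mm, y down
    hsv=cv2.cvtColor(im,cv2.COLOR_BGR2HSV)
    a=np.mod(np.arctan2(-x,y),2*np.pi)   # clockwise from down
    red=((hsv[...,0]<8)|(hsv[...,0]>172))&(hsv[...,1]>130)&(hsv[...,2]>60)&(r>14)&(r<26)
    dark=(hsv[...,2]<110)&(hsv[...,1]<140)&(r>7)&(r<17)
    def m(k): z=np.exp(1j*a[k]).mean() if k.any() else 0; return round(float(np.angle(z)),3),int(k.sum()),round(abs(z),2)
    print(n,'pointer',m(dark),'red',m(red),'ring',q[0].round(4),q[1].round(4)); return im
def arc(a0,a1,step,r=.060):
    s=env.read_state(); R=np.array(s['eef_rot']); p=np.array(s['tcp_pos'])[:2]-T
    print('crank ang',np.degrees(np.arctan2(p[1],p[0])).round(1),'r',np.hypot(*p).round(4))
    for a in np.arange(a0,a1+(.1 if step>0 else -.1),step):
        w=T+r*np.array([np.cos(np.radians(a)),np.sin(np.radians(a))])-np.array(s['tcp_pos'])[:2]
        print('[%.3f, %.3f, 0, 0, -1],'%tuple(R[:2,:2].T@w),end=' ')
    print()
E
python3 - <<'E'
from dial import *
angs();angs('top');arc(18,68,10)
E
```

```text
Traceback (most recent call last):
  File "dial.py", line 32, in angs
    print(n,'pointer',m(dark),'red',m(red),'ring',q[0].round(4),q[1].round(4)); return im
                                                                ^^^^^^^^^^
AttributeError: 'float' object has no attribute 'round'
```

```bash
sed -i 's/q\[1\].round(4)/round(q[1],4)/' dial.py
python3 - <<'E'
from dial import *
angs();angs('top');arc(18,68,10)
E
```

```text
scene pointer (0.714, 369, np.float64(0.94)) red (0.663, 905, np.float64(1.0)) ring [ 0.5973 -0.0618] 0.0295
top pointer (0.756, 742, np.float64(0.99)) red (0.698, 712, np.float64(1.0)) ring [ 0.5949 -0.0613] 0.0292
crank ang 8.1 r 0.0605
[-0.010, 0.001, 0, 0, -1], [-0.021, 0.003, 0, 0, -1], [-0.030, 0.006, 0, 0, -1], [-0.039, 0.012, 0, 0, -1], [-0.047, 0.019, 0, 0, -1], [-0.054, 0.027, 0, 0, -1],
```

Call:
{"api": "jog_arm", "payload": {
  "motion": [
    [[-0.01,0.001,0,0,-1],[-0.021,0.003,0,0,-1],[-0.03,0.006,0,0,-1],[-0.039,0.012,0,0,-1],[-0.047,0.019,0,0,-1],[-0.054,0.027,0,0,-1],[-0.054,0.027,0,0,-1],[-0.054,0.027,0,0,-1]]
  ]
}}

```text
time: 23.18
tcp_pos: [0.5778, 0.1723, 0.1507]
eef_rot: [[0.207, -0.978, -0.001], [-0.978, -0.207, 0.0], [-0.001, 0.001, -1.0]]
ft_force: [-2.5, -0.3, 8.9]
finger_gap: 0.0198
grasp_force: 59.7
```

Run:
```python
from dial import *
st();angs();angs('top');arc(78,128,10)
```

```text
23.175 [0.5778 0.1723 0.1507] [[0.207, -0.978, -0.001], [-0.978, -0.207, 0.0], [-0.001, 0.001, -1.0]] [-2.5 -0.3  8.9] 0.019817089600299598 59.74633525125682 [ 0.61  0.31 -0.26 -0.   -1.01 -0.4 ]
scene pointer (1.602, 346, np.float64(1.0)) red (0.64, 1229, np.float64(1.0)) ring [ 0.5969 -0.0614] 0.0295
top pointer (1.641, 119, np.float64(1.0)) red (0.673, 1095, np.float64(1.0)) ring [ 0.595  -0.0609] 0.0291
crank ang 69.7 r 0.0601
[-0.004, 0.008, 0, 0, -1], [-0.007, 0.018, 0, 0, -1], [-0.009, 0.028, 0, 0, -1], [-0.009, 0.038, 0, 0, -1], [-0.007, 0.049, 0, 0, -1], [-0.003, 0.058, 0, 0, -1],
```

Call:
{"api": "jog_arm", "payload": {
  "motion": [
    [[-0.005,0.01,0,0,-1],[-0.008,0.02,0,0,-1],[-0.009,0.03,0,0,-1],[-0.009,0.039,0,0,-1],[-0.007,0.05,0,0,-1],[-0.003,0.059,0,0,-1],[-0.003,0.059,0,0,-1],[-0.003,0.059,0,0,-1]]
  ]
}}

```text
time: 24.28
tcp_pos: [0.5192, 0.162, 0.1507]
eef_rot: [[0.207, -0.978, -0.002], [-0.978, -0.207, -0.001], [0.0, 0.002, -1.0]]
ft_force: [-3.7, -1.6, 11.8]
finger_gap: 0.0198
grasp_force: 60.9
```

Run:
```python
from dial import *
st();angs();angs('top');arc(138,188,10)
```

```text
24.275 [0.5192 0.162  0.1507] [[0.207, -0.978, -0.002], [-0.978, -0.207, -0.001], [0.0, 0.002, -1.0]] [-3.7 -1.6 11.8] 0.019785065872255304 60.882363116252236 [ 0.66  0.21 -0.39 -0.   -0.97 -0.45]
scene pointer (2.356, 636, np.float64(1.0)) red (0.655, 1189, np.float64(1.0)) ring [ 0.5974 -0.0613] 0.0294
top pointer (2.395, 572, np.float64(1.0)) red (0.685, 1149, np.float64(1.0)) ring [ 0.5951 -0.0613] 0.0292
crank ang 129.3 r 0.0596
[0.004, 0.008, 0, 0, -1], [0.011, 0.016, 0, 0, -1], [0.019, 0.022, 0, 0, -1], [0.029, 0.027, 0, 0, -1], [0.038, 0.031, 0, 0, -1], [0.049, 0.032, 0, 0, -1],
```

Call:
{"api": "jog_arm", "payload": {
  "motion": [
    [[0.004,0.008,-0.001,0,-1],[0.011,0.016,-0.001,0,-1],[0.019,0.022,-0.001,0,-1],[0.029,0.027,-0.001,0,-1],[0.038,0.031,-0.001,0,-1],[0.049,0.032,-0.001,0,-1],[0.049,0.032,-0.001,0,-1],[0.049,0.032,-0.001,0,-1]]
  ]
}}

```text
time: 25.38
tcp_pos: [0.4983, 0.1066, 0.1508]
eef_rot: [[0.206, -0.979, -0.003], [-0.979, -0.206, -0.002], [0.002, 0.003, -1.0]]
ft_force: [-3.3, -3.4, 4.7]
finger_gap: 0.02
grasp_force: 60.4
```

Run:
```python
from dial import *
st();angs();angs('top');arc(198,248,10)
```

```text
25.375 [0.4983 0.1066 0.1508] [[0.206, -0.979, -0.003], [-0.979, -0.206, -0.002], [0.002, 0.003, -1.0]] [-3.3 -3.4  4.7] 0.020004506836621232 60.42789686936885 [ 0.6   0.16 -0.46  0.   -0.96 -0.39]
scene pointer (2.19, 473, np.float64(1.0)) red (0.658, 1179, np.float64(1.0)) ring [ 0.5975 -0.0612] 0.0297
top pointer (2.259, 625, np.float64(1.0)) red (0.664, 1145, np.float64(1.0)) ring [ 0.5947 -0.0611] 0.0292
crank ang -171.2 r 0.0594
[0.010, 0.000, 0, 0, -1], [0.020, -0.002, 0, 0, -1], [0.030, -0.005, 0, 0, -1], [0.039, -0.011, 0, 0, -1], [0.046, -0.018, 0, 0, -1], [0.053, -0.026, 0, 0, -1],
```

Call:
{"api": "jog_arm", "payload": {
  "motion": [
    [[0.01,0,0,0,-1],[0.02,-0.002,0,0,-1],[0.03,-0.005,0,0,-1],[0.039,-0.011,0,0,-1],[0.046,-0.018,0,0,-1],[0.053,-0.026,0,0,-1],[0.053,-0.026,0,0,-1],[0.053,-0.026,0,0,-1]]
  ]
}}

```text
time: 26.48
tcp_pos: [0.5356, 0.0602, 0.1508]
eef_rot: [[0.206, -0.979, -0.002], [-0.979, -0.206, -0.002], [0.002, 0.002, -1.0]]
ft_force: [0.7, -6.4, 0.9]
finger_gap: 0.0201
grasp_force: 60.3
```

Run:
```python
from dial import *
st();angs();angs('top');arc(258,308,10)
```

```text
26.475 [0.5356 0.0602 0.1508] [[0.206, -0.979, -0.002], [-0.979, -0.206, -0.002], [0.002, 0.002, -1.0]] [ 0.7 -6.4  0.9] 0.0200758786727577 60.26433500665007 [ 0.48  0.21 -0.4   0.   -0.97 -0.27]
scene pointer (1.309, 233, np.float64(1.0)) red (0.658, 1213, np.float64(1.0)) ring [ 0.5974 -0.0614] 0.0297
top pointer (1.377, 569, np.float64(1.0)) red (0.676, 1119, np.float64(1.0)) ring [ 0.5949 -0.0612] 0.0293
crank ang -111.0 r 0.0598
[0.005, -0.008, 0, 0, -1], [0.008, -0.018, 0, 0, -1], [0.010, -0.028, 0, 0, -1], [0.009, -0.039, 0, 0, -1], [0.007, -0.049, 0, 0, -1], [0.004, -0.059, 0, 0, -1],
```

Call:
{"api": "jog_arm", "payload": {
  "motion": [
    [[0.005,-0.008,0,0,-1],[0.008,-0.018,0,0,-1],[0.01,-0.028,0,0,-1],[0.009,-0.039,0,0,-1],[0.007,-0.049,0,0,-1],[0.004,-0.059,0,0,-1],[0.004,-0.059,0,0,-1],[0.004,-0.059,0,0,-1]]
  ]
}}

```text
time: 27.58
tcp_pos: [0.5956, 0.0697, 0.1509]
eef_rot: [[0.207, -0.978, 0.002], [-0.978, -0.207, -0.0], [0.0, -0.002, -1.0]]
ft_force: [6.2, -4.6, -4.5]
finger_gap: 0.0201
grasp_force: 59.8
```

Run:
```python
from dial import *
st();angs();angs('top');arc(318,398,10)
```

```text
27.575 [0.5956 0.0697 0.1509] [[0.207, -0.978, 0.002], [-0.978, -0.207, -0.0], [0.0, -0.002, -1.0]] [ 6.2 -4.6 -4.5] 0.02008561355604724 59.8152092989767 [ 0.44  0.3  -0.27  0.   -1.   -0.23]
scene pointer (0.544, 476, np.float64(1.0)) red (0.637, 1069, np.float64(1.0)) ring [ 0.5975 -0.0604] 0.0303
top pointer (0.551, 600, np.float64(0.97)) red (0.662, 1192, np.float64(1.0)) ring [ 0.5948 -0.0611] 0.0293
crank ang -50.2 r 0.0603
[-0.005, -0.007, 0, 0, -1], [-0.012, -0.015, 0, 0, -1], [-0.020, -0.022, 0, 0, -1], [-0.029, -0.027, 0, 0, -1], [-0.039, -0.030, 0, 0, -1], [-0.049, -0.032, 0, 0, -1], [-0.060, -0.032, 0, 0, -1], [-0.070, -0.030, 0, 0, -1], [-0.080, -0.026, 0, 0, -1],
```

Call:
{"api": "jog_arm", "payload": {
  "motion": [
    [[-0.005,-0.007,0,0,-1],[-0.012,-0.015,0,0,-1],[-0.02,-0.022,0,0,-1],[-0.029,-0.027,0,0,-1],[-0.039,-0.03,0,0,-1],[-0.049,-0.032,0,0,-1],[-0.06,-0.032,0,0,-1],[-0.07,-0.03,0,0,-1],[-0.08,-0.026,0,0,-1],[-0.08,-0.026,0,0,-1],[-0.08,-0.026,0,0,-1]]
  ]
}}

```text
time: 29.05
tcp_pos: [0.6033, 0.1544, 0.1509]
eef_rot: [[0.207, -0.978, 0.0], [-0.978, -0.207, 0.001], [-0.001, -0.0, -1.0]]
ft_force: [2.1, 4.8, -4.5]
finger_gap: 0.02
grasp_force: 59.8
```

Run:
```python
from dial import *
a=np.radians([69.7,129.3,188.8,249,309.8,8.1]);p=np.array([1.62,2.375,2.225,1.343,.547,.73])
s=np.linalg.lstsq(np.c_[np.ones(6),np.cos(a),np.sin(a)],p,rcond=None)[0]
h=np.degrees(np.arctan2(s[2],s[1]));print('high',h,'mean/amp',s[0],np.hypot(s[1],s[2]),np.c_[np.ones(6),np.cos(a),np.sin(a)]@s-p)
st();angs();angs('top');arc(48,158,10);arc(h,h,10)
```

```text
high 150.3833139256203 mean/amp 1.4731031394631546 0.9648897899878516 [ 0.00931032 -0.0015984   0.00410638 -0.01445982  0.02281002 -0.0201685 ]
29.05 [0.6033 0.1544 0.1509] [[0.207, -0.978, 0.0], [-0.978, -0.207, 0.001], [-0.001, -0.0, -1.0]] [ 2.1  4.8 -4.5] 0.020037860138228503 59.82385580049595 [ 0.56  0.33 -0.22 -0.   -1.02 -0.35]
scene pointer (1.093, 260, np.float64(1.0)) red (0.658, 1228, np.float64(1.0)) ring [ 0.5973 -0.0617] 0.0296
top pointer (1.154, 705, np.float64(1.0)) red (0.681, 1140, np.float64(1.0)) ring [ 0.5949 -0.0615] 0.0295
crank ang 39.4 r 0.0602
[-0.008, 0.005, 0, 0, -1], [-0.015, 0.012, 0, 0, -1], [-0.022, 0.020, 0, 0, -1], [-0.027, 0.029, 0, 0, -1], [-0.030, 0.039, 0, 0, -1], [-0.032, 0.049, 0, 0, -1], [-0.032, 0.060, 0, 0, -1], [-0.030, 0.070, 0, 0, -1], [-0.026, 0.080, 0, 0, -1], [-0.021, 0.089, 0, 0, -1], [-0.014, 0.097, 0, 0, -1], [-0.006, 0.103, 0, 0, -1], 
crank ang 39.4 r 0.0602
[-0.012, 0.098, 0, 0, -1],
```

Call:
{"api": "jog_arm", "payload": {
  "motion": [
    [[-0.008,0.005,0,0,-1],[-0.015,0.012,0,0,-1],[-0.022,0.02,0,0,-1],[-0.027,0.029,0,0,-1],[-0.03,0.039,0,0,-1],[-0.032,0.049,0,0,-1],[-0.032,0.06,0,0,-1],[-0.03,0.07,0,0,-1],[-0.026,0.08,0,0,-1],[-0.021,0.089,0,0,-1],[-0.012,0.098,0,0,-1],[-0.012,0.098,0,0,-1]]
  ]
}}

```text
time: 30.65
tcp_pos: [0.5036, 0.1423, 0.1509]
eef_rot: [[0.206, -0.979, -0.002], [-0.979, -0.206, -0.003], [0.002, 0.003, -1.0]]
ft_force: [2.0, -5.1, -4.6]
finger_gap: 0.0196
grasp_force: 60.1
```

Run:
```python
from dial import *
st();angs();angs('top');arc(150.4,150.4,10)
```

```text
30.65 [0.5036 0.1423 0.1509] [[0.206, -0.979, -0.002], [-0.979, -0.206, -0.003], [0.002, 0.003, -1.0]] [ 2.  -5.1 -4.6] 0.01960993976135532 60.13181037880713 [ 0.65  0.18 -0.43  0.   -0.96 -0.44]
scene pointer (2.395, 564, np.float64(1.0)) red (0.65, 1176, np.float64(1.0)) ring [ 0.5974 -0.0611] 0.0302
top pointer (2.448, 549, np.float64(1.0)) red (0.671, 1121, np.float64(1.0)) ring [ 0.5949 -0.061 ] 0.0291
crank ang 153.5 r 0.0595
[-0.003, -0.002, 0, 0, -1],
```

Call:
{"api": "jog_arm", "payload": {
  "motion": [
    [[-0.003,-0.002,0,0,-1],[-0.003,-0.002,0,0,-1],[-0.003,-0.002,0,0,-1],[-0.003,-0.002,0,0,1],[-0.003,-0.002,0,0,1],[-0.003,-0.002,0,0,1],[-0.003,-0.002,0,0,1],[-0.003,-0.002,-0.05,0,1],[-0.003,-0.002,-0.08,-0.05,1],[0.05,-0.015,-0.08,-0.1,1],[0.1,-0.025,-0.08,-0.15,1],[0.1,-0.025,-0.08,-0.2,1]]
  ]
}}

```text
time: 32.25
tcp_pos: [0.5509, 0.0496, 0.2312]
eef_rot: [[0.743, -0.669, -0.0], [-0.669, -0.743, -0.0], [0.0, 0.001, -1.0]]
ft_force: [0.3, 0.4, -0.2]
finger_gap: 0.0854
grasp_force: 0.0
```

Run:
```python
from dial import *
st();angs();angs('top')
go(.596,-.0612,.15,62);go(.596,-.0612,.066,62);green()
```

```text
32.25 [0.5509 0.0496 0.2312] [[0.743, -0.669, -0.0], [-0.669, -0.743, -0.0], [0.0, 0.001, -1.0]] [ 0.3  0.4 -0.2] 0.08544403716162229 0.0 [ 0.44  0.16 -0.26  0.   -1.15  0.39]
scene pointer (2.472, 545, np.float64(1.0)) red (0.638, 1259, np.float64(1.0)) ring [ 0.5968 -0.0616] 0.0299
top pointer (2.461, 487, np.float64(1.0)) red (0.672, 1135, np.float64(1.0)) ring [ 0.5948 -0.0611] 0.0289
go [0.1094 0.0529 0.0812] turn -0.0782 cur yaw -132.1
go [0.1094 0.0529 0.1652] turn -0.0782 cur yaw -132.1
top green 119 [286.4 243.4] body z 0.1 knob 0 0 None
scene green 73 [370.  195.6] body z 0.099 knob 433 0.131 [0.6118 0.1365 0.1298]
```

Call:
{"api": "jog_arm", "payload": {
  "motion": [
    [[0.05,0.025,0,-0.05,1],[0.1,0.05,0.03,-0.078,1],[0.109,0.053,0.06,-0.078,1],[0.109,0.053,0.08,-0.078,1],[0.109,0.053,0.08,-0.078,1],[0.109,0.053,0.08,-0.078,1]]
  ]
}}

```text
time: 33.2
tcp_pos: [0.5962, -0.0595, 0.1524]
eef_rot: [[0.883, -0.47, 0.001], [-0.47, -0.883, -0.0], [0.001, -0.001, -1.0]]
ft_force: [0.6, 0.7, 0.5]
finger_gap: 0.0854
grasp_force: 0.0
```

Run:
```python
from dial import *
st();go(.596,-.0612,.066,62)
c=cam('scene');save(c,'s6.png')
```

```text
33.2 [ 0.5962 -0.0595  0.1524] [[0.883, -0.47, 0.001], [-0.47, -0.883, -0.0], [0.001, -0.001, -1.0]] [0.6 0.7 0.5] 0.08544990191890525 0.0 [ 0.23  0.3  -0.27  0.   -1.    0.85]
go [0.0005 0.0016 0.0864] turn -0.0002 cur yaw -118.0
```

View pics/s6.png

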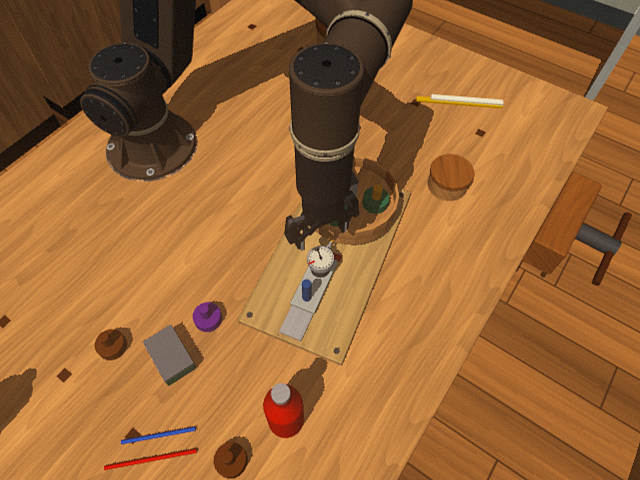

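The gripper is centred above the dial (320,258), with clear space around it. I'll descend and grip.

Call:
{"api": "jog_arm", "payload": {
  "motion": [
    [[0,0.001,0.03,0,1],[0,0.001,0.06,0,1],[0,0.001,0.08,0,1],[0,0.001,0.086,0,1],[0,0.001,0.086,0,1],[0,0.001,0.086,0,1]]
  ]
}}

```text
time: 34.0
tcp_pos: [0.596, -0.0608, 0.0666]
eef_rot: [[0.883, -0.47, 0.002], [-0.47, -0.883, 0.0], [0.002, -0.001, -1.0]]
ft_force: [0.4, -0.9, -0.0]
finger_gap: 0.0853
grasp_force: 0.0
```

Call:
{"api": "jog_arm", "payload": {
  "motion": [
    [[0,0,0,0,-1],[0,0,0,0,-1],[0,0,0,0,-1],[0,0,0,0,-1],[0,0,0,0,-1]]
  ]
}}

```text
time: 34.62
tcp_pos: [0.5956, -0.0611, 0.0664]
eef_rot: [[0.883, -0.47, 0.001], [-0.47, -0.883, -0.0], [0.001, -0.001, -1.0]]
ft_force: [-1.5, -0.0, 6.1]
finger_gap: 0.0563
grasp_force: 62.5
```

Run:
```python
from dial import *
st();angs();angs('top')
```

```text
34.625 [ 0.5956 -0.0611  0.0664] [[0.883, -0.47, 0.001], [-0.47, -0.883, -0.0], [0.001, -0.001, -1.0]] [-1.5 -0.   6.1] 0.05633592571322823 62.46068716049194 [ 0.22  0.39 -0.36  0.   -0.82  0.86]
scene pointer (2.234, 3989, np.float64(0.82)) red (0.818, 882, np.float64(1.0)) ring [ 0.5993 -0.0642] 0.0322
top pointer (-1.946, 18456, np.float64(0.02)) red (0.0, 0, 0) ring [ 0.5768 -0.0593] 0.0243
```

Call:
{"api": "jog_arm", "payload": {
  "motion": [
    [[0,0,0,0.055,-1],[0,0,0,0.11,-1],[0,0,0,0.165,-1],[0,0,0,0.22,-1],[0,0,0,0.275,-1],[0,0,0,0.33,-1],[0,0,0,0.385,-1],[0,0,0,0.44,-1],[0,0,0,0.495,-1],[0,0,0,0.55,-1],[0,0,0,0.573,-1],[0,0,0,0.573,-1]]
  ]
}}

```text
time: 36.22
tcp_pos: [0.5967, -0.0608, 0.0664]
eef_rot: [[-0.658, -0.753, 0.003], [-0.753, 0.658, 0.0], [-0.002, -0.002, -1.0]]
ft_force: [3.6, 1.2, 4.3]
finger_gap: 0.056
grasp_force: 62.8
```

Run:
```python
from dial import *
st();C[:]=[.597,-.0612]
c=cam('scene');view(c,'v7.png');angs()
```

```text
36.225 [ 0.5967 -0.0608  0.0664] [[-0.658, -0.753, 0.003], [-0.753, 0.658, 0.0], [-0.002, -0.002, -1.0]] [3.6 1.2 4.3] 0.05601761820826194 62.83269166946411 [ 0.22  0.39 -0.36  0.   -0.82 -0.94]
scene pointer (-2.38, 12419, np.float64(0.38)) red (0.0, 0, 0) ring [ 0.5972 -0.0634] 0.0303
```

View pics/v7.png

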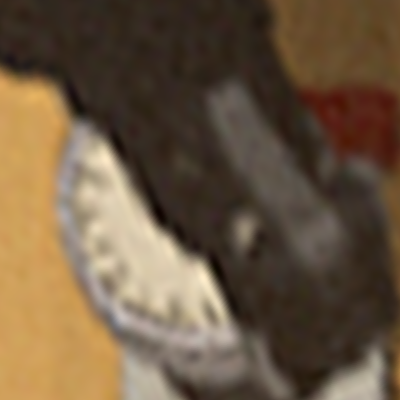

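The gripper hides part of the dial in this view. I'll release and step aside to check the reading.

Call:
{"api": "jog_arm", "payload": {
  "motion": [
    [[0,0,0,0.0,1],[0,0,0,0,1],[0,0,0,0,1],[0,0,0,0,1],[0,0,-0.04,0,1],[0,0,-0.1,0,1],[0,0,-0.16,0,1],[-0.03,0.057,-0.165,0,1],[-0.06,0.114,-0.165,0,1],[-0.06,0.114,-0.165,0,1]]
  ]
}}

```text
time: 37.58
tcp_pos: [0.5476, 0.0621, 0.2309]
eef_rot: [[-0.655, -0.755, 0.001], [-0.755, 0.655, 0.001], [-0.001, 0.0, -1.0]]
ft_force: [0.4, -0.6, -1.3]
finger_gap: 0.0857
grasp_force: 0.0
```

Run:
```python
from dial import *
st();a=angs();b=angs('top'); cv2.imwrite('pics/v8.png',np.hstack([a,b]));angs();angs('top');go(.5965,-.061,.15)
```

```text
37.575 [0.5476 0.0621 0.2309] [[-0.655, -0.755, 0.001], [-0.755, 0.655, 0.001], [-0.001, 0.0, -1.0]] [ 0.4 -0.6 -1.3] 0.08567837880790083 0.0 [ 0.47  0.16 -0.26 -0.   -1.15 -1.18]
scene pointer (2.403, 379, np.float64(1.0)) red (2.438, 1028, np.float64(1.0)) ring [ 0.5968 -0.0607] 0.0301
top pointer (2.463, 511, np.float64(1.0)) red (2.475, 447, np.float64(1.0)) ring [ 0.595  -0.0613] 0.0293
scene pointer (2.486, 383, np.float64(1.0)) red (2.479, 1026, np.float64(1.0)) ring [ 0.5965 -0.0615] 0.0303
top pointer (2.516, 522, np.float64(1.0)) red (2.498, 413, np.float64(1.0)) ring [ 0.5948 -0.062 ] 0.0297
go [ 0.0587 -0.1146  0.0802] turn 0 cur yaw 138.8
```

View pics/v8.png

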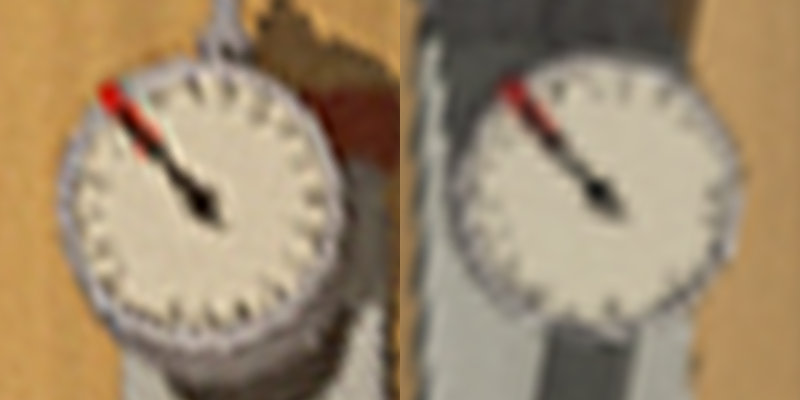

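The pointer lies along the middle of the red mark in both views, to within about 0.02 rad. I'll retreat and check everything one last time.

Call:
{"api": "jog_arm", "payload": {
  "motion": [
    [[0,0,-0.06,0,1],[0.03,0.05,-0.06,0,1],[0.06,0.11,-0.06,0,1],[0.06,0.17,-0.06,0,1],[0.06,0.23,-0.06,0,1],[0.06,0.25,-0.06,0,1],[0.06,0.25,-0.06,0,1]]
  ]
}}

```text
time: 38.65
tcp_pos: [0.3209, 0.1788, 0.2906]
eef_rot: [[-0.657, -0.754, 0.0], [-0.754, 0.657, 0.001], [-0.001, 0.0, -1.0]]
ft_force: [0.4, 0.0, -0.1]
finger_gap: 0.0855
grasp_force: 0.0
```

Run:
```python
from dial import *
st();angs();angs('top');green()
for n in('top','scene'):
    c=cam(n);P=cloud(c)
    q=P[(P[...,2]>.172)&(P[...,2]<.186)]; q=q[(np.hypot(q[:,0]-T[0],q[:,1]-T[1])<.09)]
    if len(q): m=q.mean(0)[:2]-T; print('crank',len(q),np.degrees(np.arctan2(m[1],m[0])),np.hypot(*m))
    save(c,n+'9.png')
```

```text
38.65 [0.3209 0.1788 0.2906] [[-0.657, -0.754, 0.0], [-0.754, 0.657, 0.001], [-0.001, 0.0, -1.0]] [ 0.4  0.  -0.1] 0.08553043346238696 0.0 [ 1.06 -0.23 -0.49  0.   -1.31 -1.77]
scene pointer (2.397, 484, np.float64(1.0)) red (2.439, 919, np.float64(1.0)) ring [ 0.5978 -0.0614] 0.0299
top pointer (2.515, 723, np.float64(1.0)) red (2.502, 421, np.float64(1.0)) ring [ 0.5948 -0.0619] 0.0295
top green 291 [258.3 217. ] body z 0.1 knob 59 0.136 [0.6081 0.1366 0.1325]
top green 298 [288.3 237.7] body z 0.1 knob 56 0.135 [0.5546 0.0591 0.1327]
crank 53 149.04054226350001 0.061308071686441146
crank 65 148.82431220506965 0.056526613822378245
```

View pics/top9.png

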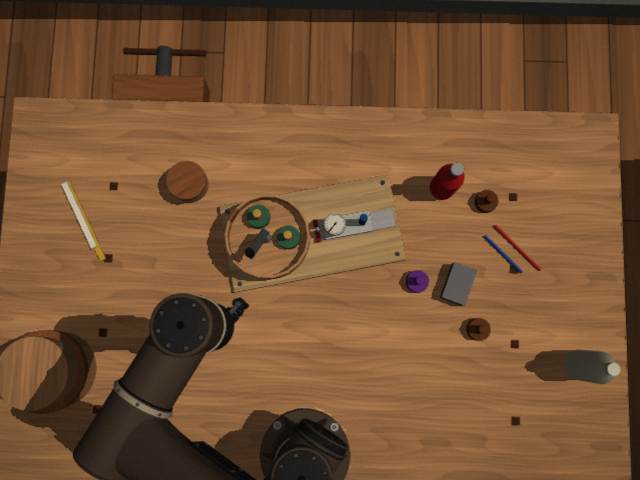

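Both weights stand in the tray at (258,217) and (288,238). The crank is at 149°, within about 1.5° of the high spot. The carriage is home, the gauge reads zero, and the bystanders haven't moved.

```bash
python3 -c "
from rig import env; print(env.job_done())"
```

```text
the job is handed in; nothing more can be done
None
```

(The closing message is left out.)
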